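# Put the spare mass in the one empty pocket of the shuttered mass case

## Task

One of the four shuttered pockets of the blue mass case is empty: feel for it by pressing the orange buttons, as a button goes right down, and unlocks its shutter, only over an empty pocket. Hold that button down while you slide its shutter fully back, set the loose brass mass gently upright in the middle of the pocket, inside the low ridges, and slide the shutter fully closed again. Leave everything else on the bench where it is.

Things in the scene. Friction and masses are not known exactly. Their poses are not given: they have to be found in the camera images.
- tray: Mass case: blue tray fixed to the bench, 196 (x) x 264 (y) x 51 mm high; origin at its underside's centre, front to its own -x. Four pockets 1-4 in a row, centres at x = -47, y = -96, -32, +32, +96 mm; solid deck behind them. Ribs 3 mm wide run between the shutters, to 59 mm above the bench. Three pockets, a different three each time, hide a mass just like the loose one; one is empty.
- mass: The loose brass mass, 200 g nominal: a cylinder 34 mm in diameter and 26 mm tall, a neck, and on top a knob 22 mm in diameter from 32 to 42 mm above its foot (42 mm in all). Grip it by the knob. Origin at the centre of its underside, z up.
- pocket1 (a point): Centre of the floor of pocket 1 (counted from the tray's -y end), 6 mm above the bench; axes as the tray's. The pocket is 86 (x) x 56 (y) mm inside, 45 mm deep. On its floor 5 mm high black ridges frame a 40 x 40 mm square about this point, where one mass stands.
- press1 (a point): Centre of the top of the orange button on shutter 1, 28 mm in diameter; 76 mm above the bench when up. Moves with button and shutter. 30 mm behind it (tray's +x) stands a black tab fixed to the shutter, 6 (x) x 34 (y) mm, its top 82 mm above the bench: push it to open, hook it from behind to close.
- button1 (a joint): Travel of orange button 1: 0 up, 0.012 m fully down; a spring (1 N at the top, 3 N at the bottom) returns it. Closed, its stem points at the pocket's centre: over a stored mass it stops dead after 3 mm; over an empty pocket it goes right down.
- shutter1 (a joint): Opening of shutter 1 (grey plate 90 x 60 x 5 mm, top 56 mm above the bench): 0 closed, 0.090 m slid fully back (tray's +x) onto the deck. Slides with about 1.5 N, stays where left. Latched when closed: its button must be over 8 mm down during the first 10 mm of opening, then may come up. Closes without pressing the button.
- pocket2 (a point): Centre of the floor of pocket 2 (counted from the tray's -y end), 6 mm above the bench; axes as the tray's. The pocket is 86 (x) x 56 (y) mm inside, 45 mm deep. On its floor 5 mm high black ridges frame a 40 x 40 mm square about this point, where one mass stands.
- press2 (a point): Centre of the top of the orange button on shutter 2, 28 mm in diameter; 76 mm above the bench when up. Moves with button and shutter. 30 mm behind it (tray's +x) stands a black tab fixed to the shutter, 6 (x) x 34 (y) mm, its top 82 mm above the bench: push it to open, hook it from behind to close.
- button2 (a joint): Travel of orange button 2: 0 up, 0.012 m fully down; a spring (1 N at the top, 3 N at the bottom) returns it. Closed, its stem points at the pocket's centre: over a stored mass it stops dead after 3 mm; over an empty pocket it goes right down.
- shutter2 (a joint): Opening of shutter 2 (grey plate 90 x 60 x 5 mm, top 56 mm above the bench): 0 closed, 0.090 m slid fully back (tray's +x) onto the deck. Slides with about 1.5 N, stays where left. Latched when closed: its button must be over 8 mm down during the first 10 mm of opening, then may come up. Closes without pressing the button.
- pocket3 (a point): Centre of the floor of pocket 3 (counted from the tray's -y end), 6 mm above the bench; axes as the tray's. The pocket is 86 (x) x 56 (y) mm inside, 45 mm deep. On its floor 5 mm high black ridges frame a 40 x 40 mm square about this point, where one mass stands.
- press3 (a point): Centre of the top of the orange button on shutter 3, 28 mm in diameter; 76 mm above the bench when up. Moves with button and shutter. 30 mm behind it (tray's +x) stands a black tab fixed to the shutter, 6 (x) x 34 (y) mm, its top 82 mm above the bench: push it to open, hook it from behind to close.
- button3 (a joint): Travel of orange button 3: 0 up, 0.012 m fully down; a spring (1 N at the top, 3 N at the bottom) returns it. Closed, its stem points at the pocket's centre: over a stored mass it stops dead after 3 mm; over an empty pocket it goes right down.
- shutter3 (a joint): Opening of shutter 3 (grey plate 90 x 60 x 5 mm, top 56 mm above the bench): 0 closed, 0.090 m slid fully back (tray's +x) onto the deck. Slides with about 1.5 N, stays where left. Latched when closed: its button must be over 8 mm down during the first 10 mm of opening, then may come up. Closes without pressing the button.
- pocket4 (a point): Centre of the floor of pocket 4 (counted from the tray's -y end), 6 mm above the bench; axes as the tray's. The pocket is 86 (x) x 56 (y) mm inside, 45 mm deep. On its floor 5 mm high black ridges frame a 40 x 40 mm square about this point, where one mass stands.
- press4 (a point): Centre of the top of the orange button on shutter 4, 28 mm in diameter; 76 mm above the bench when up. Moves with button and shutter. 30 mm behind it (tray's +x) stands a black tab fixed to the shutter, 6 (x) x 34 (y) mm, its top 82 mm above the bench: push it to open, hook it from behind to close.
- button4 (a joint): Travel of orange button 4: 0 up, 0.012 m fully down; a spring (1 N at the top, 3 N at the bottom) returns it. Closed, its stem points at the pocket's centre: over a stored mass it stops dead after 3 mm; over an empty pocket it goes right down.
- shutter4 (a joint): Opening of shutter 4 (grey plate 90 x 60 x 5 mm, top 56 mm above the bench): 0 closed, 0.090 m slid fully back (tray's +x) onto the deck. Slides with about 1.5 N, stays where left. Latched when closed: its button must be over 8 mm down during the first 10 mm of opening, then may come up. Closes without pressing the button.
- beaker: Bystander: a glass beaker, 64 mm in diameter, 85 mm tall. Origin at the centre of its underside.
- magnet: Bystander: a red and blue bar magnet, 100 x 18 x 12 mm. Origin at the centre of its underside.
- prism: Bystander: a green glass block, 60 x 40 x 20 mm. Origin at the centre of its underside.
- bosshead: Bystander: an aluminium clamp boss, about 80 x 30 x 45 mm. Origin at the centre of its underside.
- jar: Bystander: an amber glass jar, 56 mm in diameter, 70 mm tall. Origin at the centre of its underside.
Mind the look-alikes: they are no part of the job. Leave any black or purple look-alike of the mass alone.

How it is judged:
By the outcome, as a careful person would: the job done as asked, in the order asked, and still so for the second after the job is handed in, with the robot touching nothing.
It also fails if it takes over 64 s, if anything falls off the work surface, if the arm or the gripper's body presses on something with over 40 N, if the wrist force passes 120 N, or if a joint passes its speed limit or range.

## Robot

A 7-joint arm with a two-finger parallel gripper is mounted at the origin on the work surface. World frame = base frame: x ahead of the robot, y to its left, z up, the work surface at z = 0. Lengths are in m, angles in rad, forces in N, time in s.
With the tool pointing down it reaches from about 0.425 to 0.95 m from the base axis. Payload 4.7 kg.
Tool frame: the origin (TCP) lies at the very end of the fingers, on their centre line; the grasp point (between the pads) lies 19 mm behind it; z points along the fingers, y is the direction in which the jaws open and shut (so a half turn about z gives the same grasp; the last joint's range is limited). The gripper opens to 87 mm and grips with 3 to 60 N. Pads are 19 mm wide; open, the fingers measure 117 mm over their backs; the gripper's body (75 mm by 190 mm) begins 51 mm behind the grasp point.
Start: joints at [-1.232, 0.469, -0.049, 1.532, 0.024, 1.141, -0.082], TCP at [0.243, 0.63, 0.223] pointing down, gripper open.
Joint ranges: [-2.59, 2.59], [-0.33, 1.99], [-1.39, 1.29], [0.1, 2.45], [-1.04, 4.18], [0.21, 1.99], [-2.66, 2.66]. Speed limits (rad/s): [2.57, 2.57, 3.14, 3.14, 3.14, 3.14, 3.14].

## Interface

Orientations are given as a 3x3 rotation matrix whose columns are the frame's x, y, z axes.
In Python, from workcell import ctrl gives the robot as it stands.
- The arm moves only by the shell command python3 -m handwheel 'ROWS'. ROWS is JSON, a list of rows, each a list of 5 numbers: the shift along the tool's x, y, z in mm, then the turn about the tool's z in rad, then the closure in counts, from 0 (fully open) to 255 (shut). A call has 1 to 20 rows; each row is the pose to reach, as a shift and turn from the pose measured when the call began, along the tool's axes at that moment; what a row does not reach only later rows make up. A row lasts 1/12 s, in which the tool goes at most 41.7 mm and 7.16 degrees, less where a joint would pass 70% of its speed; a pose out of reach is approached as far as the arm can. A call with a gripper value outside its range is refused whole. The fingers move at their own pace and stop on an object; the grip force is fixed at half the most. Time passes only in rows, so rows that repeat a pose let the fingers close. It gives the time, the measured TCP pose, the force and the opening at its end, in the units of the state.
- ctrl.observe(): the state, without advancing time (a new reading comes with each control period).
- ctrl.snapshot(name): name is "side" or "top" or "wrist"; returns a dict with "image" (400x640x3 uint8, blue, green, red), "depth" (400x640 float32, m along the optical axis (not along the pixel's ray), 0 where there is no reading), "fx", "fy", "cx", "cy" (pixels), "origin" and "rotation" of the camera in the world. Camera axes: x right, y up, looking along -z (the intrinsics and any distortion apply to the point x, -y, -z); pixel columns grow to the right and rows downward; lengths in m; the calibration is good to about 2 mm. A picture is of the moment at which its call begins.
- ctrl.job_done(): hands the job in, once; it reports no verdict.
The state is a dict: "time": time; "joints": joint angles; "dq": joint speeds; "joint_torque": joint torques, N m; "eef_pos": TCP position; "eef_rot": TCP orientation; "contact_force": force on the tool from outside, world axes, zero at the start; "wrist_torque": the same for the moment, N m; "width": finger opening in m.
Only numpy, scipy, OpenCV 4.12 (cv2) and the standard library are available. Lean on these libraries where they do the work, as an engineer would, in place of code of your own. Each camera call takes 0.05 s, during which the arm holds its last target. There are 200 camera calls.

## Working session

There is one attempt and no reset: what is moved stays moved. The work goes in short steps, Python scripts to look and compute and a shell command to move; the robot and the scene stay as the last step left them, time stands still between calls to the robot, and variables do not carry over. Pictures are saved under pics/ and viewed, about 8 in all and at most 12, crops included, and the job is handed in when it is done.

```bash
mkdir -p pics
cat > h.py <<'E'
import numpy as np, cv2
from workcell import ctrl
def snap(n):
    s=ctrl.snapshot(n); s['n']=n; return s
def ray(s,u,v):
    d=np.array([(u-s['cx'])/s['fx'],-(v-s['cy'])/s['fy'],-1.0])
    return np.array(s['origin']),np.array(s['rotation'])@d
def onz(s,u,v,z):
    o,d=ray(s,u,v); return o+d*(z-o[2])/d[2]
def dep(s,u,v):
    o,d=ray(s,u,v); return o+d*s['depth'][int(v),int(u)]
def proj(s,p):
    q=np.array(s['rotation']).T@(np.array(p)-s['origin']); return s['cx']+s['fx']*q[0]/-q[2], s['cy']-s['fy']*q[1]/-q[2]
def totool(p,st=None):
    st=st or ctrl.observe(); return np.array(st['eef_rot']).T@(np.array(p)-st['eef_pos'])*1000
E
python3 - <<'E'
from h import *
a=snap('top');b=snap('side')
for s in(a,b):
    print(s['n'],s['origin'],s['rotation'],s['fx'],[k for k in s])
    cv2.imwrite(f"pics/{s['n']}0.png",s['image'])
st=ctrl.observe();print(st['time'],st['eef_pos'],st['eef_rot'],st['contact_force'],st['width'])
E
```

```text
top [ 0.37994991 -0.03992432  1.20437843] [[-0.02632072  0.97754943 -0.20905583]
 [-0.99964897 -0.02637178  0.00254364]
 [-0.00302664  0.2090494   0.9779004 ]] 476.55965099043107 ['image', 'depth', 'fx', 'fy', 'cx', 'cy', 'origin', 'rotation', 'n']
side [0.31171763 0.52829552 0.84961082] [[-8.83107737e-01  3.65821608e-01 -2.93760575e-01]
 [-4.69169798e-01 -6.89446239e-01  5.51854676e-01]
 [-6.51758712e-04  6.25170724e-01  7.80487758e-01]] 420.69306112212615 ['image', 'depth', 'fx', 'fy', 'cx', 'cy', 'origin', 'rotation', 'n']
0.1 [0.24249153 0.62938561 0.22159892] [[-9.33146808e-01  3.59495074e-01 -5.71816431e-04]
 [ 3.59495525e-01  9.33145384e-01 -1.63094345e-03]
 [-5.27282738e-05 -1.72747512e-03 -9.99998507e-01]] [ 0.96884323 -0.85445205  0.34854524] 0.08715782638369213
```

View pics/top0.png

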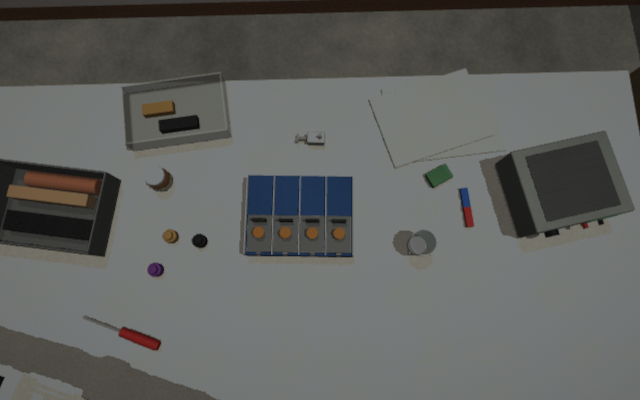

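View pics/side0.png

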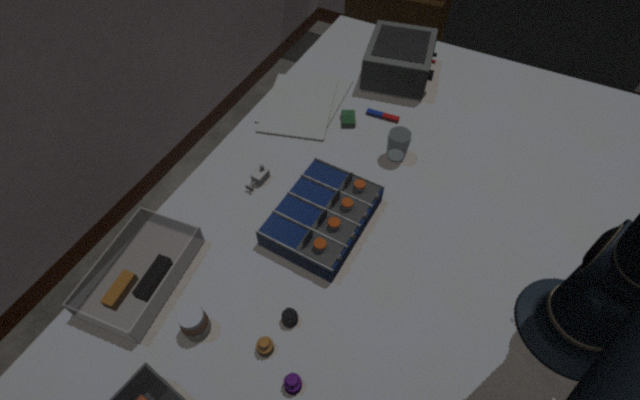

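The top view shows the tray centred at about (300,216), with its orange buttons at (259,233), (286,233), (312,233) and (339,234). Things that could pass for the mass are the brass one at (170,236), the black one at (200,241), the purple one at (155,270) and the amber jar at (157,178). I choose the brass one at (170,236), and it also appears at (264,345) in the side view.

```bash
cat >> h.py <<'E'
def blobs(s,lo,hi,box=None,amin=15):
    m=cv2.inRange(cv2.cvtColor(s['image'],cv2.COLOR_BGR2HSV),np.array(lo),np.array(hi))
    if box: k=np.zeros_like(m);k[box[1]:box[3],box[0]:box[2]]=1;m*=k
    n,l,st,c=cv2.connectedComponentsWithStats(m)
    return [(*c[i],st[i,4]) for i in range(1,n) if st[i,4]>=amin]
E
python3 - <<'E'
from h import *
a=snap('top');b=snap('side')
for s,bx,bm in((a,(240,215,360,250),(160,225,185,250)),(b,(300,170,380,260),(250,330,280,360))):
    for u,v,ar in blobs(s,(5,130,60),(22,255,255),bx): print(s['n'],'btn',round(u,1),round(v,1),ar,onz(s,u,v,.074).round(4),dep(s,u,v).round(4))
    for u,v,ar in blobs(s,(8,90,50),(28,255,255),bm): print(s['n'],'mass',round(u,1),round(v,1),ar,onz(s,u,v,.036).round(4),dep(s,u,v).round(4))
# tray yaw from depth points: deck top mask blue
m=cv2.inRange(cv2.cvtColor(a['image'],cv2.COLOR_BGR2HSV),np.array((100,120,40)),np.array((125,255,255)));m[:,:240]=0;m[:,360:]=0;m[:170]=0;m[262:]=0
c=max(cv2.findContours(cv2.morphologyEx(m,cv2.MORPH_CLOSE,np.ones((9,9))),0,1)[0],key=cv2.contourArea)
print('rect',[onz(a,*p,.051).round(4) for p in cv2.boxPoints(cv2.minAreaRect(c))])
# black mass, purple
for p in((200,240),(155,269),(170,235)): print(dep(a,*p).round(4))
for u,v in ((320,241),(264,342)): print('side',dep(b,u,v).round(4))
cv2.imwrite('pics/crop.png',cv2.resize(a['image'][215:290,130:230],None,fx=6,fy=6,interpolation=2))
E
```

```text
top btn 257.9 231.9 102 [0.5212 0.1025 0.074 ] [0.5206 0.1019 0.0788]
top btn 284.8 232.2 101 [0.5187 0.0385 0.074 ] [0.5183 0.0383 0.0779]
top btn 311.7 232.6 104 [ 0.516  -0.0256  0.074 ] [ 0.5162 -0.0255  0.0721]
top btn 338.5 233.0 103 [ 0.5135 -0.0892  0.074 ] [ 0.513  -0.089   0.0785]
top mass 169.7 235.8 145 [0.522 0.324 0.036] [0.5209 0.3214 0.0446]
side btn 359.3 183.5 79 [ 0.5162 -0.0924  0.074 ] [ 0.5154 -0.0901  0.0768]
side btn 346.9 202.0 86 [ 0.5186 -0.0279  0.074 ] [ 0.5179 -0.0262  0.0765]
side btn 333.6 221.9 103 [0.5213 0.0364 0.074 ] [0.5204 0.0384 0.0771]
side btn 319.4 243.0 109 [0.5239 0.1001 0.074 ] [0.5239 0.1001 0.0739]
side mass 264.4 345.2 221 [0.5223 0.3309 0.036 ] [0.5205 0.3326 0.0429]
rect [array([0.5694, 0.1303, 0.051 ]), array([0.6662, 0.1294, 0.051 ]), array([ 0.6554, -0.1277,  0.051 ]), array([ 0.5589, -0.1224,  0.051 ])]
[0.5092 0.248  0.0409]
[0.4421 0.3553 0.0398]
[0.523  0.3208 0.0442]
side [0.524  0.0971 0.0779]
side [0.5248 0.3274 0.0413]
```

View pics/crop.png

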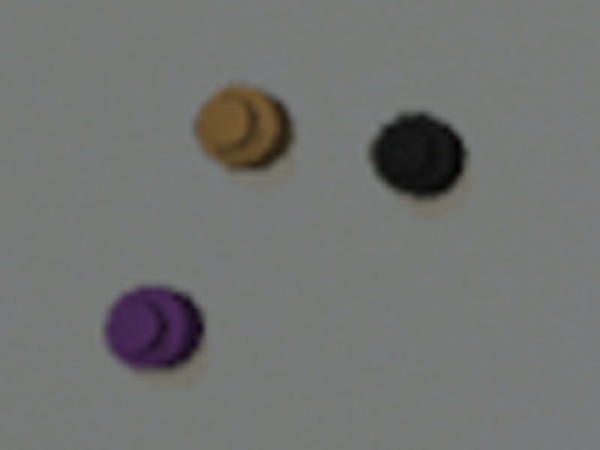

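The brass mass is confirmed at crop (227,122), with the black mass about 75 mm away. Averaging the two views puts button 4 at (0.5225, 0.1013), and the tray's yaw is about -0.04 rad. Next I move above button 4 with the fingers shut and the jaw axis along the tray's x.

```bash
python3 -m handwheel '[[-451,-392,102,1.243,255],[-451,-392,102,1.243,255],[-451,-392,102,1.243,255],[-451,-392,102,1.243,255],[-451,-392,102,1.243,255],[-451,-392,102,1.243,255],[-451,-392,102,1.243,255],[-451,-392,102,1.243,255],[-451,-392,102,1.243,255],[-451,-392,102,1.243,255],[-451,-392,102,1.243,255],[-451,-392,102,1.243,255],[-451,-392,102,1.243,255],[-451,-392,102,1.243,255],[-451,-392,102,1.243,255],[-451,-392,102,1.243,255],[-451,-392,102,1.243,255],[-451,-392,102,1.243,255]]'
python3 - <<'E'
from h import *
print(np.array(ctrl.observe()['eef_rot']).round(3),totool((.5225,.1013,.076)).round(1),ctrl.observe()['contact_force'])
E
```

```text
time: 1.7
eef_pos: [0.522, 0.1025, 0.1203]
eef_rot: [[0.039, 0.999, -0.001], [0.999, -0.039, -0.0], [-0.0, -0.001, -1.0]]
contact_force: [-0.6, -0.2, -0.6]
width: 0.0002
[[ 0.039  0.999 -0.001]
 [ 0.999 -0.039 -0.   ]
 [-0.    -0.001 -1.   ]] [-1.1  0.6 44.3] [-0.57532277 -0.21666293 -0.56474688]
```

```bash
python3 -m handwheel '[[-1,1,38,0,255],[-1,1,42,0,255],[-1,1,45,0,255],[-1,1,48,0,255],[-1,1,50,0,255],[-1,1,50,0,255]]'
```

```text
time: 2.2
eef_pos: [0.5232, 0.1022, 0.071]
eef_rot: [[0.038, 0.999, -0.0], [0.999, -0.038, 0.0], [0.0, -0.0, -1.0]]
contact_force: [-0.6, -0.2, 2.9]
width: 0.0008
```

```bash
python3 -m handwheel '[[0,0,1.5,0,255],[0,0,3,0,255],[0,0,3,0,255]]'
```

```text
time: 2.45
eef_pos: [0.5236, 0.1024, 0.0684]
eef_rot: [[0.038, 0.999, 0.001], [0.999, -0.038, 0.001], [0.001, 0.001, -1.0]]
contact_force: [-0.2, 0.2, 2.9]
width: 0.0008
```

```bash
python3 -m handwheel '[[0,0,1.5,0,255],[0,0,3,0,255],[0,0,4.5,0,255],[0,0,4.5,0,255]]'
```

```text
time: 2.78
eef_pos: [0.5243, 0.1024, 0.0644]
eef_rot: [[0.038, 0.999, 0.002], [0.999, -0.038, 0.001], [0.001, 0.002, -1.0]]
contact_force: [-1.6, -0.2, 4.2]
width: 0.0004
```

Button 4 went right down: 11.6 mm of travel at about 4 N. Pocket 4 is the empty one, so I hold the button down and slide.

```bash
python3 -m handwheel '[[0,0,1,0,255],[0,3,1.5,0,255],[0,6,1.5,0,255],[0,9,1.5,0,255],[0,12,1.5,0,255],[0,15,1.5,0,255],[0,18,1.5,0,255],[0,22,1.5,0,255],[0,26,1.5,0,255],[0,30,1.5,0,255],[0,30,1.5,0,255]]'
python3 - <<'E'
from h import *
b=snap('side')
for u,v,ar in blobs(b,(5,130,60),(22,255,255),(280,160,380,260)): print(round(u),round(v),ar,onz(b,u,v,.07).round(4))
cv2.imwrite('pics/s2.png',cv2.resize(b['image'][130:290,220:420],None,fx=3,fy=3))
E
```

```text
time: 3.7
eef_pos: [0.5567, 0.1011, 0.0642]
eef_rot: [[0.039, 0.999, 0.006], [0.999, -0.039, 0.002], [0.002, 0.006, -1.0]]
contact_force: [-0.5, -0.1, 8.8]
width: 0.0007
359 184 84 [ 0.5174 -0.095   0.07  ]
347 202 87 [ 0.5199 -0.0305  0.07  ]
```

View pics/s2.png

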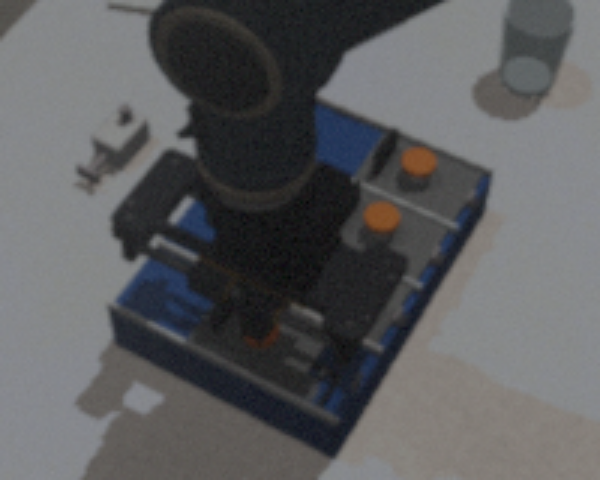

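The side crop shows the shutter plate sliding back under the fingers, with pocket 4's blue interior appearing at crop (330,360). I continue to the end, pushing on the tab.

```bash
python3 -m handwheel '[[0,4,-2,0,255],[0,9,-4,0,255],[0,15,-4,0,255],[0,21,-4,0,255],[0,27,-4,0,255],[0,33,-4,0,255],[0,39,-4,0,255],[0,45,-4,0,255],[0,51,-4,0,255],[0,57,-4,0,255],[0,62,-4,0,255],[0,66,-4,0,255],[0,69,-4,0,255],[0,69,-4,0,255]]'
```

```text
time: 4.92
eef_pos: [0.6267, 0.0982, 0.0689]
eef_rot: [[0.039, 0.999, 0.009], [0.999, -0.039, 0.002], [0.002, 0.008, -1.0]]
contact_force: [-0.8, -0.2, 1.6]
width: 0.0003
```

```bash
python3 -m handwheel '[[0,1,0,0,255],[0,2,0,0,255],[0,3,0,0,255],[0,4,0,0,255],[0,4,0,0,255]]'
```

```text
time: 5.33
eef_pos: [0.6309, 0.0981, 0.069]
eef_rot: [[0.039, 0.999, 0.009], [0.999, -0.039, 0.002], [0.002, 0.009, -1.0]]
contact_force: [-1.2, -0.7, 0.6]
width: 0.0004
```

```bash
python3 -m handwheel '[[0,2,0,0,255],[0,4,0,0,255],[0,6,0,0,255],[0,6,0,0,255]]'
```

```text
time: 5.67
eef_pos: [0.6312, 0.098, 0.0684]
eef_rot: [[0.039, 0.999, -0.005], [0.999, -0.039, 0.002], [0.002, -0.005, -1.0]]
contact_force: [-14.0, -0.2, 11.9]
width: 0.0004
```

The fingers hit the end stop: -14 N with no further travel. I lift, go over the mass with the fingers opening, and look with the wrist camera.

```bash
python3 -m handwheel '[[0,-8,-5,0,255],[0,-8,-40,0,255],[0,-8,-65,0,255],[223,-117,-75,0,100],[223,-117,-75,0,100],[223,-117,-75,0,100],[223,-117,-75,0,100],[223,-117,-75,0,100],[223,-117,-75,0,100],[223,-117,-75,0,100],[223,-117,-75,0,100],[223,-117,-75,0,100]]'
python3 - <<'E'
from h import *
t=snap('top');w=snap('wrist')
for u,v,ar in blobs(t,(5,130,60),(22,255,255),(240,180,360,250)): print('btn',round(u),round(v),ar,onz(t,u,v,.074).round(4))
print(w['origin'],w['rotation'].round(2) if hasattr(w['rotation'],'round') else w['rotation'])
for u,v,ar in blobs(w,(8,90,50),(28,255,255),None,200): print('w',round(u),round(v),ar,onz(w,u,v,.042).round(4),dep(w,u,v).round(4))
cv2.imwrite('pics/w1.png',np.hstack([w['image'][:,:],cv2.resize(t['image'][170:270,235:275],(160,400))]))
E
```

```text
time: 6.67
eef_pos: [0.5237, 0.3251, 0.1445]
eef_rot: [[0.038, 0.999, -0.003], [0.999, -0.038, 0.002], [0.002, -0.003, -1.0]]
contact_force: [0.5, -0.5, 0.2]
width: 0.0497
btn 259 195 103 [0.6108 0.0989 0.074 ]
btn 285 232 101 [0.5187 0.0385 0.074 ]
btn 312 233 106 [ 0.5158 -0.0254  0.074 ]
btn 338 233 103 [ 0.5135 -0.0892  0.074 ]
[0.52790505 0.40246332 0.30705424] [[ 1.    0.04  0.02]
 [-0.04  0.96  0.29]
 [-0.   -0.29  0.96]]
w 481 142 1133 [0.6531 0.363  0.042 ] [0.6501 0.364  0.0485]
w 323 184 1192 [0.5259 0.3331 0.042 ] [0.5259 0.333  0.0417]
w 207 291 453 [0.4144 0.2352 0.042 ] [0.4966 0.3563 0.2339]
w 435 295 464 [0.6251 0.2234 0.042 ] [0.5279 0.4025 0.3071]
w 406 346 5591 [0.6002 0.1664 0.042 ] [0.5454 0.3453 0.2429]
```

View pics/w1.png

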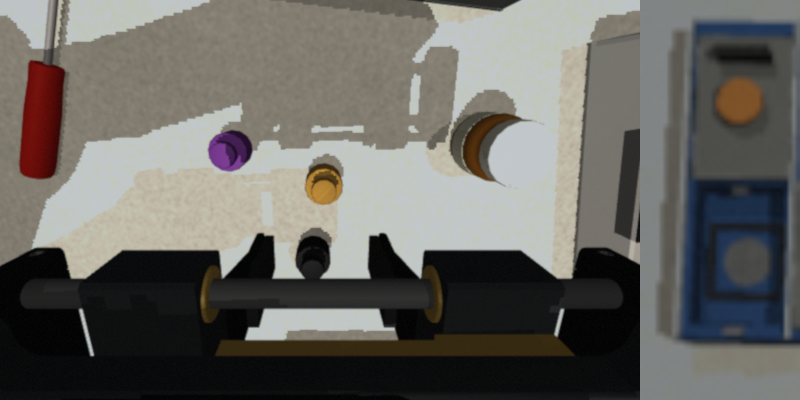

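The wrist view shows the brass knob at (323,191), purple at (230,150) and black at (313,262). In the top crop the shutter is fully open, with 89.6 mm of travel measured. Pocket 4 shows a grey disc inside its ridges, so I check its height before grasping.

Run:
```python
from h import *
t=snap('top');w=snap('wrist')
for k in((260,235),(259,234),(260,237),(258,236),(263,236),(255,236),(262,231),(259,228)): print(k,t['image'][k[1],k[0]],dep(t,*k).round(4))
for v in(188,190,192): print('w',onz(w,323,v,.042).round(4),dep(w,323,v).round(4))
print('top',onz(t,167.8,235.3,.042).round(4))
# knob disc by height
def hm(s,x0,x1,y0,y1,za,zb):
    v,u=np.mgrid[0:400,0:640]; d=np.stack([(u-s['cx'])/s['fx'],-(v-s['cy'])/s['fy'],-np.ones(u.shape)],-1)
    P=np.array(s['origin'])+(d@np.array(s['rotation']).T)*s['depth'][...,None]
    m=(s['depth']>0)&(P[...,0]>x0)&(P[...,0]<x1)&(P[...,1]>y0)&(P[...,1]<y1)&(P[...,2]>za)&(P[...,2]<zb)
    return P[m]
p=hm(w,.49,.56,.29,.36,.034,.05); print('knob',len(p),p.mean(0),np.ptp(p,0),(p.max(0)+p.min(0))/2)
p=hm(w,.49,.56,.29,.36,.015,.05); print('all',len(p),(p.max(0)+p.min(0))/2,np.ptp(p,0))
print(ctrl.observe()['eef_pos'])
```

```text
(260, 235) [69 71 70] [0.5216 0.1057 0.0063]
(259, 234) [71 73 72] [0.5247 0.1087 0.0024]
(260, 237) [68 70 68] [0.5164 0.1056 0.0073]
(258, 236) [70 72 71] [0.5192 0.1107 0.0061]
(263, 236) [72 74 73] [0.519  0.0983 0.0048]
(255, 236) [83 56 37] [ 0.3799 -0.0399  1.2044]
(262, 231) [73 75 74] [0.5312 0.1003 0.0091]
(259, 228) [78 49 30] [0.5396 0.1083 0.0051]
w [0.5257 0.329  0.042 ] [0.5257 0.3293 0.0428]
w [0.5256 0.3273 0.042 ] [0.5256 0.3271 0.0415]
w [0.5256 0.3255 0.042 ] [0.5256 0.3259 0.0432]
top [0.5227 0.3269 0.042 ]
knob 537 [0.52620163 0.32735755 0.04193056] [0.02103198 0.02135735 0.01057173] [0.52609719 0.32635631 0.0393828 ]
all 1152 [0.52630941 0.32636794 0.02988592] [0.03342174 0.03319091 0.02956548]
[0.52436081 0.32344889 0.1444771 ]
```

The disc is a flat mark at floor height (about 6 mm), so the pocket is empty. Now I descend on the knob at about (0.525, 0.327) with the tips at 29 mm.

```bash
python3 -m handwheel '[[3.3,1,30,0,100],[3.3,1,60,0,100],[3.3,1,85,0,100],[3.3,1,100,0,100],[3.3,1,109,0,100],[3.3,1,115,0,100],[3.3,1,115,0,100],[3.3,1,115,0,130],[3.3,1,115,0,170],[3.3,1,115,0,200],[3.3,1,115,0,255],[3.3,1,115,0,255],[3.3,1,115,0,255],[3.3,1,115,0,255]]'
```

```text
time: 8.03
eef_pos: [0.5255, 0.3271, 0.0299]
eef_rot: [[0.042, 0.999, -0.003], [0.999, -0.042, 0.002], [0.002, -0.003, -1.0]]
contact_force: [0.9, 0.2, 1.8]
width: 0.0204
```

```bash
python3 -m handwheel '[[0,0,-4,0,255],[0,0,-15,0,255],[0,0,-40,0,255],[0,0,-70,0,255],[0,0,-100,0,255],[0,0,-115,0,255],[0,0,-115,0,255]]'
python3 - <<'E'
from h import *
t=snap('top');b=snap('side')
st=ctrl.observe();print(st['eef_pos'],st['contact_force'],st['width'])
# pocket ridge square: dark pixels within pocket
for s,bx in((t,(245,215,272,256)),(b,(290,210,350,275))):
    g=cv2.cvtColor(s['image'],cv2.COLOR_BGR2HSV)
    cv2.imwrite(f"pics/p_{s['n']}.png",cv2.resize(s['image'][bx[1]:bx[3],bx[0]:bx[2]],None,fx=10 if s is t else 8,fy=10 if s is t else 8,interpolation=2))
    m=cv2.inRange(g,np.array((0,0,50)),np.array((180,70,110)));k=np.zeros_like(m);k[bx[1]:bx[3],bx[0]:bx[2]]=1
    n,l,sq,c=cv2.connectedComponentsWithStats(m*k)
    for i in range(1,n):
        if sq[i,4]>20: print(s['n'],c[i].round(1),sq[i],onz(s,*c[i],.006).round(4))
i1=cv2.imread('pics/p_top.png');i2=cv2.imread('pics/p_side.png')
H=max(i1.shape[0],i2.shape[0]);pad=lambda i:cv2.copyMakeBorder(i,0,H-i.shape[0],0,10,0)
cv2.imwrite('pics/p.png',np.hstack([pad(i1),pad(i2)]))
E
```

```text
time: 8.62
eef_pos: [0.5282, 0.3281, 0.1498]
eef_rot: [[0.042, 0.999, 0.004], [0.999, -0.042, 0.007], [0.007, 0.003, -1.0]]
contact_force: [0.8, 1.6, -1.5]
width: 0.021
[0.52544303 0.32679169 0.14517327] [ 0.41472851 -0.23497953 -1.66139586] 0.020812047487587564
top [245.3 230.8] [245 215   2  33  34] [0.5332 0.1428 0.006 ]
top [261.5 235.1] [256 230  12  12 110] [0.5213 0.102  0.006 ]
side [333.9 228. ] [311 210  39  35 591] [0.5311 0.009  0.006 ]
side [342.9 212.5] [331 210  19   9  89] [ 0.5316 -0.0426  0.006 ]
side [302.3 234.8] [290 221  59  29 403] [0.5886 0.0614 0.006 ]
side [312.9 261.9] [290 249  45  26 108] [0.5326 0.1135 0.006 ]
side [342.5 262.8] [336 251  14  24  32] [0.4724 0.0843 0.006 ]
side [320.  257.2] [313 253  13  10  89] [0.524  0.0952 0.006 ]
side [302.4 267.6] [290 261  27  14  68] [0.5466 0.1375 0.006 ]
```

View pics/p.png

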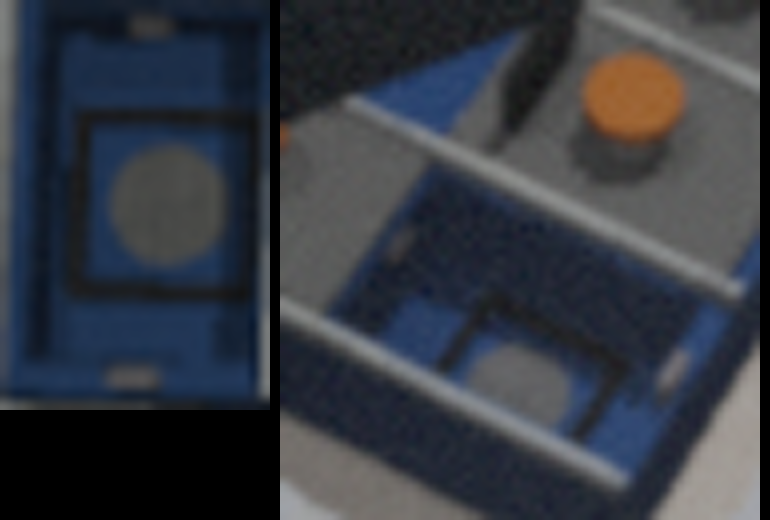

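Seen from the top, the disc centre is at (261.5,235.1), which gives (0.5213, 0.1020) and agrees with button 4's closed position. I carry the mass over pocket 4 and refine with the wrist camera.

```bash
python3 -m handwheel '[[-20,1,-10,0,255],[-55,2,-10,0,255],[-90,3,-10,0,255],[-125,4,-10,0,255],[-160,5,-10,0,255],[-190,6,-10,0,255],[-212,7,-10,0,255],[-225,7,-10,0,255],[-225,7,-10,0,255],[-225,7,-10,0,255],[-225,7,-10,0,255]]'
python3 - <<'E'
from h import *
w=snap('wrist');st=ctrl.observe();print(st['eef_pos'],np.array(st['eef_rot']).round(3))
for z in(.006,.056): print(z,proj(w,(.5225,.1013,z)))
cv2.imwrite('pics/w2.png',w['image']);
for u,v,ar in blobs(w,(5,130,60),(22,255,255),None,100): print(round(u,1),round(v,1),ar,onz(w,u,v,.074).round(4),dep(w,u,v).round(4))
E
```

```text
time: 9.63
eef_pos: [0.5227, 0.1037, 0.154]
eef_rot: [[0.039, 0.999, -0.004], [0.999, -0.039, 0.003], [0.003, -0.004, -1.0]]
contact_force: [1.0, 0.1, -1.9]
width: 0.0206
[0.52284745 0.10391879 0.15412225] [[ 0.038  0.999 -0.004]
 [ 0.999 -0.038  0.003]
 [ 0.003 -0.004 -1.   ]]
0.006 (np.float64(321.7989590459145), np.float64(183.94052090326917))
0.056 (np.float64(321.62389400296405), np.float64(199.11710594901533))
437.8 208.3 1020 [0.6128 0.0961 0.074 ] [0.6119 0.097  0.0765]
320.7 242.0 2768 [0.5207 0.0709 0.074 ] [0.5229 0.1135 0.1671]
264.4 292.3 289 [0.4713 0.0262 0.074 ] [0.51   0.1356 0.2444]
378.2 296.1 252 [0.5674 0.0192 0.074 ] [0.5385 0.134  0.2451]
340.9 345.9 5667 [ 0.5348 -0.0309  0.074 ] [0.5287 0.1245 0.2511]
```

View pics/w2.png

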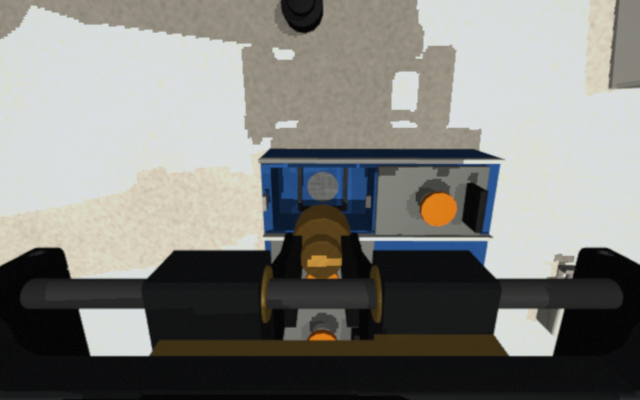

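The wrist view shows the disc at about (322,186) between the ridges, and the held mass at (321,240), still upright.

Run:
```python
from h import *
w=snap('wrist')
m=cv2.inRange(cv2.cvtColor(w['image'],cv2.COLOR_BGR2HSV),np.array((0,0,60)),np.array((180,60,255)));k=np.zeros_like(m);k[167:208,302:346]=1
n,l,s,c=cv2.connectedComponentsWithStats(m*k);i=1+np.argmax(s[1:,4]);print(s[i],c[i])
(u,v),r=cv2.minEnclosingCircle(np.argwhere(l==i)[:,::-1].astype(np.float32));print(u,v,r)
P=onz(w,s[i][0]+(s[i][2]-1)/2,s[i][1]+(s[i][3]-1)/2,.006);print('disc',P.round(4),onz(w,*c[i],.006).round(4),dep(w,u,v))
g=cv2.cvtColor(w['image'],cv2.COLOR_BGR2GRAY);print(g[180,290:356].tolist())
print(totool((.5227,.1010,.036)).round(1),ctrl.observe()['eef_pos'])
```

```text
[308 172  30  29 682] [322.08797654 186.27565982]
322.0423583984375 186.33050537109375 14.96138858795166
disc [0.5232 0.0993 0.006 ] [0.5228 0.0991 0.006 ] [0.52279614 0.09919709 0.00663715]
[70, 71, 74, 74, 73, 74, 71, 62, 48, 45, 45, 38, 34, 53, 68, 70, 69, 73, 86, 99, 106, 104, 105, 106, 101, 101, 102, 100, 97, 99, 102, 102, 98, 99, 104, 106, 108, 104, 100, 97, 98, 100, 102, 103, 102, 97, 91, 86, 80, 80, 76, 69, 63, 54, 49, 48, 50, 62, 76, 80, 81, 75, 71, 70, 69, 69]
[ -3.1   0.4 118.2] [0.52289483 0.10379493 0.15421297]
```

```bash
python3 -m handwheel '[[-4,0,10,0,255],[-4,0,30,0,255],[-4,0,55,0,255],[-4,0,78,0,255],[-4,0,95,0,255],[-4,0,104,0,255],[-4,0,106,0,255],[-4,0,106,0,255],[-4,0,106,0,255]]'
python3 - <<'E'
from h import *
w=snap('wrist');st=ctrl.observe();print(st['eef_pos'],st['contact_force'])
cv2.imwrite('pics/w3.png',w['image'][120:320,180:500].repeat(2,0).repeat(2,1))
E
```

```text
time: 10.48
eef_pos: [0.5231, 0.1004, 0.0489]
eef_rot: [[0.038, 0.999, -0.002], [0.999, -0.038, 0.003], [0.003, -0.002, -1.0]]
contact_force: [0.1, 0.0, -2.2]
width: 0.0207
[0.52333269 0.10039009 0.04916429] [ 0.41758519  0.81260233 -2.58496343]
```

View pics/w3.png

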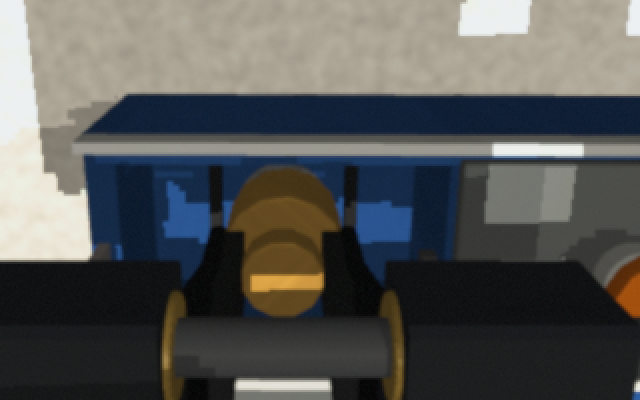

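The mass at crop x = 283 is centred between the ridges at 216 and 350. I lower it slowly.

```bash
python3 -m handwheel '[[-0.6,0,2,0,255],[-0.6,0,4,0,255],[-0.6,0,6,0,255],[-0.6,0,8,0,255],[-0.6,0,10,0,255],[-0.6,0,11,0,255],[-0.6,0,12,0,255],[-0.6,0,12,0,255],[-0.6,0,12,0,255]]'
```

```text
time: 11.28
eef_pos: [0.5233, 0.0998, 0.0371]
eef_rot: [[0.038, 0.999, -0.002], [0.999, -0.038, 0.003], [0.003, -0.002, -1.0]]
contact_force: [-0.9, 0.5, -2.4]
width: 0.0205
```

```bash
python3 -m handwheel '[[0,0,0.4,0,255],[0,0,0.8,0,255],[0,0,1.2,0,255],[0,0,1.2,0,255],[0,0,1.2,0,255]]'
```

```text
time: 11.7
eef_pos: [0.5234, 0.0998, 0.036]
eef_rot: [[0.038, 0.999, -0.001], [0.999, -0.038, 0.004], [0.004, -0.002, -1.0]]
contact_force: [0.6, 0.2, -2.0]
width: 0.021
```

```bash
python3 -m handwheel '[[0,0,0.4,0,255],[0,0,0.8,0,255],[0,0,1,0,255],[0,0,1,0,255],[0,0,1,0,255]]'
```

```text
time: 12.12
eef_pos: [0.5237, 0.0999, 0.0357]
eef_rot: [[0.038, 0.999, -0.001], [0.999, -0.038, 0.004], [0.004, -0.001, -1.0]]
contact_force: [-1.1, 0.6, 4.4]
width: 0.0209
```

The foot is on the floor, with the force stepping up to +4.4 N. I release part way and lift.

```bash
python3 -m handwheel '[[0,0,0.3,0,190],[0,0,0,0,175],[0,0,0,0,160],[0,0,0,0,150],[0,0,0,0,145],[0,0,0,0,145],[0,0,-5,0,145],[0,0,-15,0,145],[0,0,-40,0,145],[0,0,-75,0,145],[0,0,-95,0,145],[0,0,-95,0,145]]'
python3 - <<'E'
from h import *
w=snap('wrist');st=ctrl.observe();print(st['eef_pos'],st['width'])
v,u=np.mgrid[0:400,0:640]; d=np.stack([(u-w['cx'])/w['fx'],-(v-w['cy'])/w['fy'],-np.ones(u.shape)],-1)
P=np.array(w['origin'])+(d@np.array(w['rotation']).T)*w['depth'][...,None]
g=cv2.inRange(cv2.cvtColor(w['image'],cv2.COLOR_BGR2HSV),np.array((5,90,30)),np.array((30,255,255)))>0
m=g&(abs(P[...,0]-.523)<.03)&(abs(P[...,1]-.1)<.03)&(P[...,2]<.055)&(P[...,2]>.015)
p=P[m];k=p[p[:,2]>.04];print(len(p),(p.max(0)+p.min(0))/2,np.ptp(p,0),'knob',len(k),(k.max(0)+k.min(0))/2,np.ptp(k,0),np.median(k[:,2]))
cv2.imwrite('pics/w4.png',w['image'][100:260,180:500].repeat(2,0).repeat(2,1))
E
```

```text
time: 13.12
eef_pos: [0.5273, 0.0999, 0.1361]
eef_rot: [[0.039, 0.999, 0.009], [0.999, -0.039, 0.007], [0.008, 0.008, -1.0]]
contact_force: [0.6, 0.0, -1.2]
width: 0.0374
[0.52577817 0.09989549 0.13391292] 0.03719140712899489
1290 [0.52361923 0.09920431 0.03273011] [0.03243753 0.03329306 0.03513402] knob 586 [0.5238953  0.09939691 0.04529116] [0.02098476 0.02092641 0.01001193] 0.04822835801835931
```

View pics/w4.png

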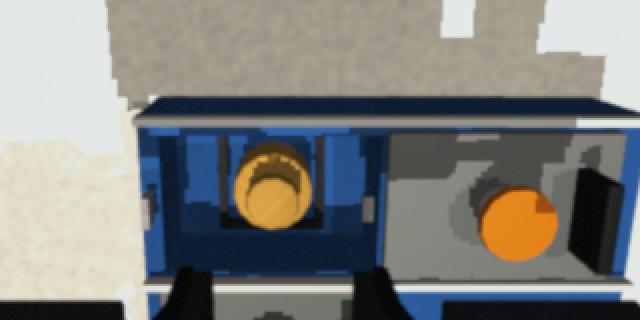

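The mass stands upright, with its knob top at 48 mm (expected 48) and its centre at (0.5238, 0.0993), inside the ridges in crop (273,190). Next I shut the fingers, go behind the tab and descend.

```bash
python3 -m handwheel '[[0,35,0,0,255],[0,75,0,0,255],[0,110,0,0,255],[0,135,0,0,255],[0,141,0,0,255],[0,141,0,0,255],[0,141,20,0,255],[0,141,40,0,255],[0,141,55,0,255],[0,141,62,0,255],[0,141,67,0,255],[0,141,67,0,255]]'
```

```text
time: 14.17
eef_pos: [0.6656, 0.095, 0.0668]
eef_rot: [[0.038, 0.999, 0.003], [0.999, -0.038, 0.006], [0.006, 0.003, -1.0]]
contact_force: [-0.7, 0.1, 0.4]
width: 0.0006
```

```bash
python3 -m handwheel '[[0,-4,0,0,255],[0,-9,0,0,255],[0,-15,0,0,255],[0,-21,0,0,255],[0,-28,0,0,255],[0,-35,0,0,255],[0,-42,0,0,255],[0,-49,0,0,255],[0,-56,0,0,255],[0,-63,0,0,255],[0,-70,0,0,255],[0,-76,0,0,255],[0,-82,0,0,255],[0,-87,0,0,255],[0,-91,0,0,255],[0,-93,0,0,255],[0,-93,0,0,255]]'
```

```text
time: 15.58
eef_pos: [0.5718, 0.0986, 0.0663]
eef_rot: [[0.038, 0.999, 0.002], [0.999, -0.038, 0.006], [0.006, 0.001, -1.0]]
contact_force: [0.8, 0.3, 1.1]
width: 0.0
```

```bash
python3 -m handwheel '[[0,-2,0,0,255],[0,-4,0,0,255],[0,-6,0,0,255],[0,-7,0,0,255],[0,-7,0,0,255]]'
```

```text
time: 16.0
eef_pos: [0.5653, 0.0988, 0.0664]
eef_rot: [[0.038, 0.999, 0.003], [0.999, -0.038, 0.006], [0.006, 0.003, -1.0]]
contact_force: [3.4, -0.4, -0.6]
width: 0.0002
```

```bash
python3 -m handwheel '[[0,-1,0,0,255],[0,-2,0,0,255],[0,-3,0,0,255],[0,-4,0,0,255],[0,-4,0,0,255]]'
```

```text
time: 16.42
eef_pos: [0.5652, 0.0988, 0.0668]
eef_rot: [[0.039, 0.999, 0.012], [0.999, -0.039, 0.006], [0.006, 0.012, -1.0]]
contact_force: [11.8, 0.1, -8.4]
width: 0.0008
```

The fingers hit the closed stop: +11.8 N with no motion. I back off, lift clear, move away and check.

```bash
python3 -m handwheel '[[0,3,0,0,255],[0,8,0,0,255],[0,8,-20,0,255],[0,8,-50,0,255],[0,8,-90,0,255],[0,8,-120,0,255],[70,-20,-130,0,255],[110,-40,-130,0,255],[150,-60,-130,0,255],[190,-80,-130,0,255],[200,-80,-130,0,255],[200,-80,-130,0,255],[200,-80,-130,0,255]]'
python3 - <<'E'
from h import *
t=snap('top');b=snap('side')
for s,bx in((t,(240,180,360,250)),(b,(290,160,380,260))):
    for u,v,ar in blobs(s,(5,130,60),(22,255,255),bx): print(s['n'],round(u,1),round(v,1),ar,onz(s,u,v,.074).round(4))
a=cv2.imread('pics/top0.png');cv2.imwrite('pics/end.png',cv2.resize(t['image'][60:300,110:500],(780,480)))
E
```

```text
time: 17.5
eef_pos: [0.4881, 0.3056, 0.1964]
eef_rot: [[0.03, 1.0, 0.008], [1.0, -0.03, 0.006], [0.006, 0.008, -1.0]]
contact_force: [-0.2, -0.4, 0.5]
width: 0.0005
top 257.9 231.9 102 [0.5212 0.1025 0.074 ]
top 284.8 232.2 101 [0.5187 0.0385 0.074 ]
top 311.6 232.6 107 [ 0.516  -0.0253  0.074 ]
top 338.5 233.0 104 [ 0.5134 -0.0893  0.074 ]
side 361.2 186.5 22 [ 0.5083 -0.086   0.074 ]
side 346.9 202.2 90 [ 0.5185 -0.0275  0.074 ]
side 333.6 221.9 102 [0.5213 0.0366 0.074 ]
side 319.9 242.6 96 [0.5235 0.0986 0.074 ]
```

View pics/end.png

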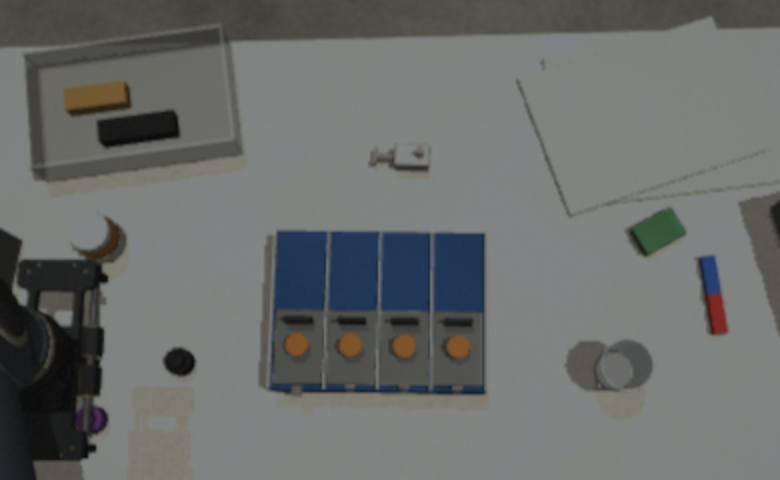

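The final view shows shutter 4 closed, with its button at pixel (257.9,231.9), exactly as at the start. The other objects look unmoved and the robot is touching nothing.

```bash
python3 -c "
from workcell import ctrl
print(ctrl.job_done())"
```

```text
the job is handed in; nothing more can be done
None
```

The brass mass is in pocket 4 with its shutter closed again, and the job was handed in at about 17.6 s of the 64 s allowed.

- **Finding the pocket:** I tried button 4 first. It went right down, 11.6 mm at about 4 N, so I left buttons 1 to 3 unpressed.
- **Opening:** I held the button while sliding the shutter to its end stop. The camera measured 89.6 mm of travel.
- **Placing:** The floor came up with about 6 N of contact as I lowered the mass. Afterwards the wrist camera showed it upright: knob top at 48 mm as expected, inside the ridges and within about 1 mm of centre.
- **Closing:** I hooked the tab from behind and pulled to the stop. In the top view, button 4 is back at exactly its starting pixel.

The other objects and shutters looked unmoved in the last top view, and the robot was clear of everything. At the end the arm partly hid button 1 from the side camera, so its side reading was unreliable; the top view was normal. The camera positions disagreed with each other by 2–3 mm, and I relied on the wrist camera for placing.

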